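# Swing the box section against the drill fence and lock it

### The job

The blue box section on the drill table is held by a bolt through its first hole: push its free end in under the drill head until the section lies flush along the fence, then turn the orange clamping lever clockwise (seen from above) as far as it goes to lock it. Do not bump the chuck or the drill bit, leave the loose things on the plate and the bench where they are, and take your hand away at the end.

Things in the scene. Friction and masses are not known exactly. Their poses are not given: they have to be found in the camera images.
- drill: Green bench pillar drill, fixed on the bench, 565 mm tall. Origin on the bench straight below the spindle axis; its x axis runs along the fence, its y axis points to the operator's open side, z up. Base 190 x 290 mm, column (48 mm diameter) at y -118 mm, motor behind it
- plate_mid (a point): Top face of the aluminium plate on the drill table, straight below the spindle, 118 mm above the bench. The plate reaches x -130 to 170, y -75 to 110 mm (drill's frame). On it stands a steel fence 25 mm high, along x from -120 to 115, front face at y -15 mm
- head_edge (a point): Middle of the head's lower front edge, 340 mm above the bench, at x 0, y 70 mm. The green head overhangs the plate: x -75 to 75, back from y 70; its switch box and buttons stand out to y 92 mm from 387 mm up
- feed_hub (a point): Centre of the feed hub on the head's -x side, 400 mm above the bench, at y -10; hub from x -74 to -108 mm. Three spokes with knobs (28 mm balls) reach 130 mm from its axis at x -90 to -119: one straight down (lowest point 271 mm above the bench), one forward and 30 degrees up, one backward and 30 degrees up
- chuck: Quill, chuck (44 mm diameter) and 10 mm twist drill hanging under the head on the spindle axis; origin on that axis 222 mm above the bench. The chuck's jaws end 248 mm above the bench, the drill's point 188 mm. Not to be bumped
- section (a joint): Angle (rad) of the box section about its bolt: 0 = flush against the fence (a hard stop), growing as the free end swings out towards the drill's +y side, up to 0.95. It stays where it is left; friction about 0.35 N m
- pivot (a point): Axis of the bolt, at the height of the section's top face (148 mm above the bench): at x 100, y 0 in the drill's frame. The section turns about it
- section_end (a point): Centre of the free end face of the section, a square steel tube painted blue, 200 long, 30 wide and 30 mm high lying on the plate, 185 mm from the bolt axis (the tube goes 15 mm past the bolt the other way). From the bolt it points to the drill's -x when flush. Site is 15 mm above the plate
- clamp_lever (a joint): Angle (rad) of the orange clamping lever on the same bolt, above the section: 0 = slackest, growing as it is turned clockwise seen from above, up to a hard stop at 1.15 = locked. It stays where it is left; friction about 0.22 N m. At 0 it points from the bolt to 125 deg (counter-clockwise from the drill's +x axis), at 1.15 to 59 deg. It does not turn with the section
- lever_tip (a point): Outer end of the lever arm's centre line, 83 mm from the bolt axis and 181 mm above the bench. The arm is a 15 mm thick round bar that rises from 168 mm at its 24 mm hub to 181 mm above the bench (centre line); there is 25 mm of free height between arm end and section top
- paste_tin: Loose yellow tin with steel lid, 44 mm diameter, 40 mm high, standing on the plate's +x end, past the bolt and the fence; origin under its centre. Leave alone
- caliper: Loose vernier caliper, 200 mm long, 11 mm high, lying on the bench; leave alone
- hammer: Loose hammer lying on the bench; leave alone
- chuck_key: Loose T-shaped chuck key, 100 mm long, lying on the bench; leave alone
- offcut0: Loose 110 mm piece of 30 mm square tube on the bench; leave alone
- offcut1: Loose 140 mm piece of 30 mm square tube on the bench; leave alone
- oil_bottle: Loose green oil bottle, 64 mm diameter, 170 mm high, standing on the bench; leave alone

How it is judged:
On the way, in this order (a step that is already met when the one before it is completed fails the run):
1. the section lies flush against the fence, the lever still slack (value of joint section below 0.035 rad and value of joint clamp_lever below 0.7 rad), for 0.2 s.
2. the lever is turned home with the section still flush (value of joint section below 0.035 rad and value of joint clamp_lever above 0.98 rad), for 0.2 s.
At the end, for the whole second after the job is handed in: The section is within 0.035 rad (2 degrees) of flush with the fence, the clamping lever is within 0.17 rad (10 degrees) of its clockwise stop, the tin stands within 20 mm and the other loose things lie within 30 mm of where they were (all of step 2 and distance of paste_tin from where it was at the start of the episode below 0.02 m and angle between paste_tin's own z axis and vertical below 0.2 rad and distance of each of caliper, hammer, chuck_key, offcut0, offcut1, oil_bottle from where it was at the start of the episode below 0.03 m); the robot touches nothing.
It fails at once if the chuck or drill bit was bumped with more than 6 N (contact force between anything else and chuck above 6 N).
It fails at once if the tin was knocked over or shoved (angle between paste_tin's own z axis and vertical above 0.5 rad or distance of paste_tin from where it was at the start of the episode above 0.03 m).
It fails at once if a loose thing on the bench was shoved aside (distance of any of caliper, hammer, chuck_key, offcut0, offcut1, oil_bottle from where it was at the start of the episode above 0.04 m).
It also fails if it takes over 48 s, if anything falls off the work surface, if the arm or the gripper's body presses on something with over 40 N, if the wrist force passes 120 N, or if a joint passes its speed limit or range.

### The arm

A 7-joint arm with a two-finger parallel gripper is mounted at the origin on the work surface. World frame = base frame: x ahead of the robot, y to its left, z up, the work surface at z = 0. Lengths are in m, angles in rad, forces in N, time in s.
With the tool pointing down it reaches from about 0.35 to 0.9 m from the base axis. Payload 7.2 kg.
Tool frame: the origin (TCP) lies midway between the tips of the shut fingers; the grasp point (between the pads) lies 19 mm behind it; z points along the fingers, y is the direction in which the jaws open and shut (so a half turn about z gives the same grasp; the last joint's range is limited). The gripper opens to 85 mm and grips with 20 to 120 N. Pads are 22 mm wide; open, the fingers measure 114 mm over their backs; the gripper's body (76 mm by 85 mm) begins 54 mm behind the grasp point. The pads swing forward as they close: fully open they stand 13 mm farther back than shut.
Start: joints at [1.264, 0.411, -0.013, 1.596, 0.006, 1.134, -0.082], TCP at [0.148, -0.607, 0.231] pointing down, gripper open.
Joint ranges: [-2.95, 2.95], [-0.29, 1.99], [-1.47, 1.44], [0.14, 2.54], [-1.03, 4.17], [0.13, 1.85], [-2.86, 2.86]. Speed limits (rad/s): [2.39, 2.39, 3.01, 3.01, 3.14, 3.14, 3.14].

### API

Orientations are given as a unit quaternion [w, x, y, z].
In Python, from station import get_state, capture, sign_off gives the robot as it stands. The module is installed in compiled form; this text tells all that it offers.
- The arm moves only by the tool jog_arm, never from a script. Its argument "motion" is a list of rows, each a list of 2 entries, a list of its own where there are three numbers: the shift along the tool's x, y, z scaled (see below), then the turn, a rotation vector about the tool's x, y, z scaled (see below). A call has exactly 8 rows; each row is the pose to reach, as a shift and turn from the pose commanded when the call began, along the tool's axes at that moment; what a row does not reach only later rows make up. The controller multiplies each number of a shift by 0.3 m and each number of a turn by pi/4 rad. A row lasts 1/12 s, in which the tool goes at most 41.7 mm and 7.16 degrees, less where a joint would pass 70% of its speed; a pose out of reach is approached as far as the arm can. A call with a number of a shift or a turn outside -1 to 1 is refused whole. A call with a gripper value outside its range is refused whole. "claw" is the closure, from 0 (fully open) to 1 (shut), set as the call begins (left out, the last holds). The fingers move at their own pace and stop on an object; "squeeze" is the grip in N (left out, the last holds). Time passes only in rows, so rows that repeat a pose let the fingers close, or fill a call up. It gives the time, the measured TCP pose, the force and the opening at its end, in the units of the state.
- get_state(): the state, without advancing time (a new reading comes with each control period).
- capture(name): name is "scene" or "side" or "wrist"; returns a dict with "frame" (480x640x3 uint8, red, green, blue), "z_map" (480x640 float32, m along the optical axis (not along the pixel's ray), 0 where there is no reading), "camera_matrix" (3x3 intrinsics, pixels), "xyz" and "attitude" of the camera in the world. Camera axes: x right, y up, looking along -z (the intrinsics and any distortion apply to the point x, -y, -z); pixel columns grow to the right and rows downward; lengths in m; the calibration is good to about 2 mm. The wrist camera is an equidistant fisheye: a pixel r from the principal point sees the ray r / f radians off the axis. A picture is of the moment at which its call begins.
- sign_off(): hands the job in, once; it reports no verdict.
The state is a dict: "clock": time; "joint_positions": joint angles; "joint_vel": joint speeds; "effort": joint torques, N m; "eef_pos": TCP position; "orientation": TCP orientation; "force": force on the tool from outside, world axes, zero at the start; "ft_torque": the same for the moment, N m; "grip_width": finger opening in m.
Only numpy, scipy, OpenCV 4.12 (cv2) and the standard library are available. Lean on these libraries where they do the work, as an engineer would, in place of code of your own. Each camera call takes 0.05 s, during which the arm holds its last target. There are 200 camera calls.

## Working session

There is one attempt and no reset: what is moved stays moved. The work goes in short steps, Python scripts to look and compute and a tool call to move; the robot and the scene stay as the last step left them, time stands still between calls to the robot, and variables do not carry over. Pictures are saved under pics/ and viewed, about 8 in all and at most 12, crops included, and the job is handed in when it is done.

Besides the shell and the picture viewer there is one more tool, called after "Emit:" as a command line: name --argument value ..., lists and objects as JSON in quotes. jog_arm: Moves the arm, as the interface text tells. Its arguments: {"type":"object","properties":{"motion":{"type":"array"},"claw":{"type":"number"},"squeeze":{"type":"number"}},"required":["motion"]}

```bash
mkdir -p pics
cat > h.py <<'E'
import numpy as np, cv2
from scipy.spatial.transform import Rotation as R
from station import get_state, capture
def rot(q): return R.from_quat([q[1],q[2],q[3],q[0]]).as_matrix()
def att(c):
    a=np.array(c['attitude'],float); return a if a.shape==(3,3) else rot(a)
def cloud(c):
    K=np.array(c['camera_matrix']); z=c['z_map']; v,u=np.mgrid[:480,:640]
    P=np.stack([(u-K[0,2])/K[0,0]*z,-(v-K[1,2])/K[1,1]*z,-z],-1)
    return P@att(c).T+np.array(c['xyz'])
E
python3 - <<'E'
from h import *
s=get_state(); print(s)
for n in ['scene','side']:
    c=capture(n); np.savez(f'{n}.npz',**c); cv2.imwrite(f'pics/{n}0.png',c['frame'][...,::-1]); print(n,c['xyz'],c['attitude'],c['camera_matrix'])
    W=cloud(c); f=c['frame']; h=cv2.cvtColor(f,cv2.COLOR_RGB2HSV); ok=c['z_map']>0
    for nm,lo,hi in [('blue',(100,120,50),(125,255,255)),('orange',(6,170,120),(17,255,255)),('yellow',(22,130,120),(34,255,255))]:
        m=cv2.inRange(h,lo,hi)
        k,l,st,ce=cv2.connectedComponentsWithStats(m)
        for i in range(1,k):
            if st[i,4]>60:
                p=W[(l==i)&ok]
                if len(p): print(nm,st[i],np.median(p,0).round(3),p.min(0).round(3),p.max(0).round(3))
E
```

```text
{'clock': 0.0, 'joint_positions': array([ 1.26379515,  0.4118552 , -0.01270596,  1.59708267,  0.00559841,
        1.13429542, -0.08218003]), 'joint_vel': array([ 2.41663382e-03,  1.84844220e-03, -1.06777825e-04,  1.63819364e-04,
       -8.95839955e-04,  1.32980402e-05,  9.15921087e-04]), 'effort': array([-8.54687933e-04, -6.00623560e+01,  6.81908503e-01, -2.99420232e+01,
        1.38813231e-02,  1.05427176e-02,  9.19823322e-06]), 'eef_pos': array([ 0.14767015, -0.60677655,  0.23046515]), 'orientation': array([-7.87887893e-04,  9.92877597e-01,  1.19136194e-01, -1.52584826e-04]), 'force': array([-0.59155117,  0.19129968, -0.01764635]), 'ft_torque': array([-0.00033288, -0.02307298, -0.02667952]), 'grip_width': 0.08506847777554605}
scene [0.59144463 0.31094818 1.15253829] [0.08681722 0.01167907 0.15051479 0.98471908] [[499.09225655   0.         317.47759749]
 [  0.         499.09225655 237.87339542]
 [  0.           0.           1.        ]]
blue [ 128    4   71   67 2830] [ 0.849 -0.7    0.039] [ 0.761 -0.731 -0.005] [ 0.925 -0.59   0.08 ]
blue [ 140  206   75   66 1665] [ 0.853 -0.109 
[... 772 characters left out ...]
           0.           1.        ]]
blue [409 152  18  26 255] [ 0.763 -0.671  0.032] [ 0.757 -0.727 -0.001] [ 0.768 -0.62   0.067]
blue [ 230  201   70   64 2372] [ 0.857 -0.066  0.044] [ 0.768 -0.175 -0.001] [ 0.935 -0.008  0.08 ]
blue [328 216  37  53 703] [ 0.567 -0.091  0.148] [ 0.497 -0.151  0.119] [ 0.673 -0.047  0.153]
blue [  82  363  108  114 4951] [0.582 0.484 0.049] [0.508 0.41  0.003] [0.727 0.537 0.068]
blue [   0  368   96  112 7463] [0.557 0.617 0.201] [0.44  0.554 0.033] [0.844 0.683 0.206]
orange [320 203  18  20 160] [ 0.65  -0.119  0.181] [ 0.626 -0.158  0.153] [ 0.672 -0.068  0.19 ]
yellow [203 280  15  16 175] [0.653 0.236 0.17 ] [0.643 0.128 0.006] [0.82  0.249 0.174]
```

View pics/scene0.png

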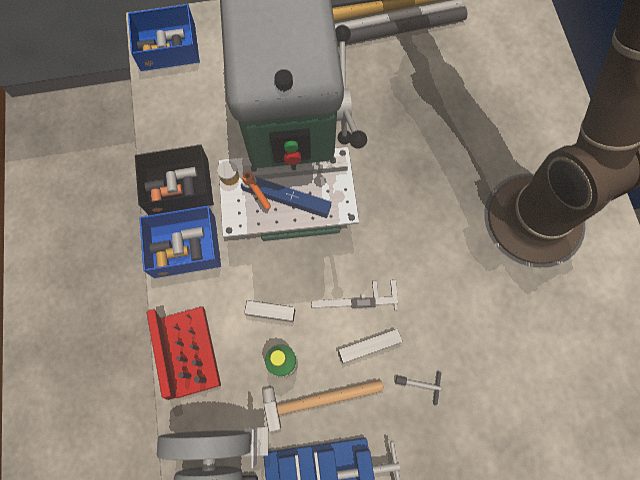

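View pics/side0.png

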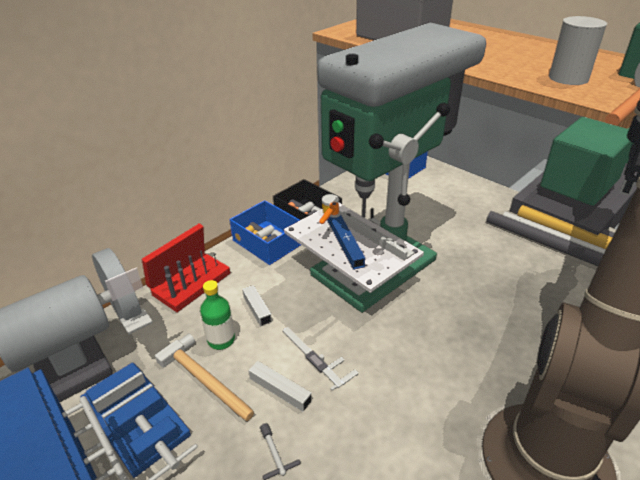

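The scene view shows the section (blue, about 240–330, 180–215), the orange lever (257,190), the tin (228,172) and the feed knobs (about 350,135). The side view shows the section at (345,240), the chuck at (365,185) and the tin at (330,202). The drill is nearly aligned with the world axes.

Run:
```python
from h import *
def msk(h,n): 
    lo,hi={'b':((100,90,25),(125,255,255)),'o':((4,150,90),(18,255,255))}[n]; return cv2.inRange(h,lo,hi)>0
P={}
for n in ['scene','side']:
    c=dict(np.load(n+'.npz')); W=cloud(c); h=cv2.cvtColor(c['frame'],cv2.COLOR_RGB2HSV)
    reg=(W[...,0]>.35)&(W[...,0]<.8)&(W[...,1]>-.3)&(W[...,1]<.1)
    low=(h[...,1]<60)&(h[...,2]>100)
    m=reg&low&(abs(W[...,2]-.118)<.006)
    m=cv2.morphologyEx(m.astype(np.uint8),cv2.MORPH_OPEN,np.ones((3,3)))>0
    p=W[m]; r=cv2.minAreaRect(p[:,:2].astype(np.float32)); print(n,'plate',np.median(p[:,2]),r, cv2.boxPoints(r).round(4).tolist())
    b=W[msk(h,'b')&reg&(abs(W[...,2]-.148)<.006)]
    if len(b): r=cv2.minAreaRect(b[:,:2].astype(np.float32)); print(' sec',len(b),np.median(b[:,2]),r,cv2.boxPoints(r).round(4).tolist())
    o=W[msk(h,'o')&reg&(W[...,2]>.15)&(W[...,2]<.2)]
    r=cv2.minAreaRect(o[:,:2].astype(np.float32)); print(' lev',len(o),o[:,2].max(),r,cv2.boxPoints(r).round(4).tolist())
    t=W[reg&(abs(W[...,2]-.158)<.005)&low]; 
    k=t[(t[:,0]>.66)]; print(' tin',len(k),np.median(k,0),k.min(0),k.max(0))
    g=W[reg&(abs(W[...,2]-.143)<.004)&low]; 
    if len(g): print(' fence',len(g),cv2.minAreaRect(g[:,:2].astype(np.float32)))
c=dict(np.load('scene.npz')); cv2.imwrite('pics/z.png',cv2.resize(c['frame'][120:260,200:380,::-1],None,fx=4,fy=4,interpolation=cv2.INTER_CUBIC))
```

```text
scene plate 0.1174464513021587 ((0.5861449241638184, -0.13177195191383362), (0.18749868869781494, 0.30032166838645935), 86.26101684570312) [[0.4302000105381012, -0.21549999713897705], [0.7299000024795532, -0.23510000109672546], [0.7421000003814697, -0.04800000041723251], [0.4424000084400177, -0.0284000001847744]]
 sec 700 0.14735946046697468 ((0.5907882452011108, -0.11078870296478271), (0.02988261729478836, 0.19846117496490479), 61.23627471923828) [[0.4966000020503998, -0.07609999924898148], [0.6705999970436096, -0.17159999907016754], [0.6850000023841858, -0.1454000025987625], [0.5109999775886536, -0.04989999905228615]]
 lev 215 0.1914398292104892 ((0.6482526659965515, -0.11679643392562866), (0.020225273445248604, 0.09889981150627136), 25.05356216430664) [[0.6182000041007996, -0.0763000026345253], [0.6600000262260437, -0.16590000689029694], [0.6783999800682068, -0.15729999542236328], [0.6365000009536743, -0.06769999861717224]]
 tin 292 [ 0.70758336 -0.18545795  0.15748557] [ 0.66982664 -0.20779023  0.15306456] [ 0.72963293 -0.13954281  0.1620915 ]
 fence 325 ((0.5885589122772217, -0.
[... 564 characters left out ...]
9999791383743], [0.6478999853134155, -0.1589999943971634], [0.6632000207901001, -0.13179999589920044], [0.5097000002861023, -0.04529999941587448]]
 lev 171 0.1901080941123885 ((0.6494012475013733, -0.11391928791999817), (0.021641947329044342, 0.0997280403971672), 21.353775024414062) [[0.6212000250816345, -0.0714000016450882], [0.6575000286102295, -0.16429999470710754], [0.6776000261306763, -0.15639999508857727], [0.6413000226020813, -0.06350000202655792]]
 tin 130 [ 0.70877332 -0.1824389   0.15880958] [ 0.68793129 -0.20589709  0.15366012] [ 0.73093814 -0.1607781   0.16277048]
 fence 302 ((0.5542078018188477, -0.20782679319381714), (0.10548833757638931, 0.2265562117099762), 86.23267364501953)
```

View pics/z.png

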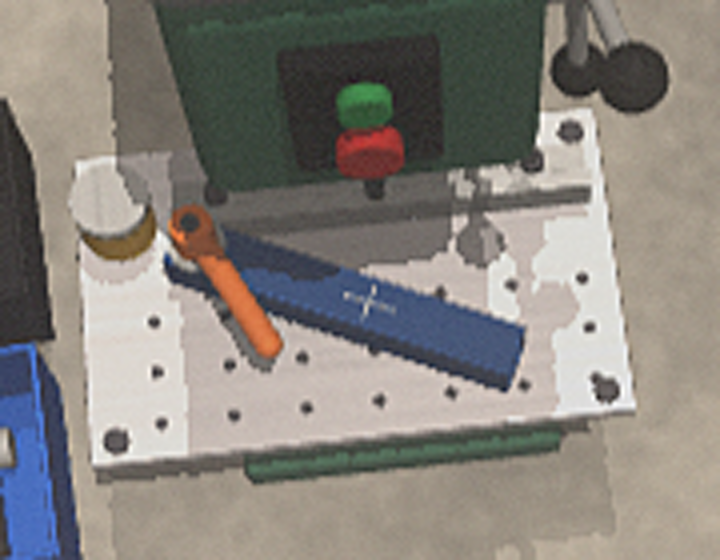

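Fit: drill origin is about (0.565, -0.146) with yaw about -3.7°. The section is at about 0.44 rad and the lever at about 0.1 rad. The pivot found from the plate agrees with the one from the section to within 2 mm. Next I plan the waypoints.

```bash
cat >> h.py <<'E'
YAW=np.deg2rad(-3.72); O=np.array([.565,-.146,0]); D=R.from_euler('z',YAW).as_matrix()
def d2w(x,y,z): return O+D@np.array([x,y,z])/1000
def w2d(p): return (D.T@(np.array(p)-O)*1000).round(1)
R0=rot([0,.99288,.11914,0])
def tilt(az,el): # tool z pointing along az (world deg), tilted el deg from vertical
    a=np.deg2rad(az); zt=np.array([np.cos(a),np.sin(a),0]); return R.from_rotvec(np.cross([0,0,-1],zt)*np.deg2rad(el)).as_matrix()@R0
def step(p,Rm,p0=None,R_0=None):
    if p0 is None: s=get_state(); p0,R_0=s['eef_pos'],rot(s['orientation'])
    return (R_0.T@(np.array(p)-p0)/.3).round(3), (R.from_matrix(R_0.T@Rm).as_rotvec()/(np.pi/4)).round(3)
def tips(p,Rm): return np.array([w2d(p+Rm@np.array([a,b,0])) for a in(-.011,.011) for b in(-.0145,.0145)])
E
python3 - <<'E'
from h import *
s=get_state(); p0,r0=s['eef_pos'],rot(s['orientation'])
T=tilt(-45,45); print('Rt',T.round(2))
for p,Rm in [((.23,-.38,.30),R0),((.34,-.12,.30),R0),((.38,.05,.30),R0),((.38,.05,.30),T),(d2w(-75,115,200),T),(d2w(-75,115,132),T)]:
    print(np.round(p,3),*step(p,Rm,p0,r0)); p0,r0=np.array(p),Rm
print(tips(d2w(-75,115,132),T))
E
```

```text
Rt [[ 0.86  0.06  0.5 ]
 [ 0.34 -0.79 -0.5 ]
 [ 0.37  0.6  -0.71]]
[ 0.23 -0.38  0.3 ] [ 0.445 -0.67  -0.231] [-0.002  0.     0.   ]
[ 0.34 -0.12  0.3 ] [ 0.561 -0.755  0.   ] [0. 0. 0.]
[0.38 0.05 0.3 ] [ 0.264 -0.519  0.   ] [0. 0. 0.]
[0.38 0.05 0.3 ] [0. 0. 0.] [-0.854  0.52   0.   ]
[ 0.498 -0.026  0.2  ] [0.129 0.024 0.559] [0. 0. 0.]
[ 0.498 -0.026  0.132] [-0.083 -0.137  0.16 ] [0. 0. 0.]
[[-85.8 122.  119.2]
 [-82.6  99.2 136.7]
 [-67.4 130.8 127.3]
 [-64.2 108.  144.8]]
```

Emit:
jog_arm --motion '[[[0.445,-0.67,-0.23],[0,0,0]],[[0.445,-0.67,-0.23],[0,0,0]],[[0.445,-0.67,-0.23],[0,0,0]],[[0.445,-0.67,-0.23],[0,0,0]],[[0.445,-0.67,-0.23],[0,0,0]],[[0.445,-0.67,-0.23],[0,0,0]],[[0.445,-0.67,-0.23],[0,0,0]],[[0.445,-0.67,-0.23],[0,0,0]]]' --claw 1 --squeeze 30

```text
clock: 0.77
eef_pos: [0.2311, -0.3789, 0.3013]
orientation: [0.001, 0.993, 0.121, 0.0]
force: [-1.0, -0.4, 0.0]
grip_width: -0.0001
```

Emit:
jog_arm --motion '[[[0.56,-0.755,0],[0,0,0]],[[0.56,-0.755,0],[0,0,0]],[[0.56,-0.755,0],[0,0,0]],[[0.56,-0.755,0],[0,0,0]],[[0.56,-0.755,0],[0,0,0]],[[0.56,-0.755,0],[0,0,0]],[[0.56,-0.755,0],[0,0,0]],[[0.56,-0.755,0],[0,0,0]]]'

```text
clock: 1.43
eef_pos: [0.3417, -0.1162, 0.3003]
orientation: [-0.001, 0.993, 0.122, 0.001]
force: [0.2, 0.6, 0.2]
grip_width: -0.0003
```

Emit:
jog_arm --motion '[[[0.264,-0.52,0],[0,0,0]],[[0.264,-0.52,0],[0,0,0]],[[0.264,-0.52,0],[0,0,0]],[[0.264,-0.52,0],[0,0,0]],[[0.264,-0.52,0],[0,0,0]],[[0.264,-0.52,0],[0,0,0]],[[0.264,-0.52,0],[0,0,0]],[[0.264,-0.52,0],[0,0,0]]]'

```text
clock: 2.1
eef_pos: [0.3797, 0.0478, 0.2998]
orientation: [-0.0, 0.993, 0.118, -0.001]
force: [-0.1, -0.2, 0.2]
grip_width: -0.0
```

Emit:
jog_arm --motion '[[[0,0,0],[-0.854,0.52,0]],[[0,0,0],[-0.854,0.52,0]],[[0,0,0],[-0.854,0.52,0]],[[0,0,0],[-0.854,0.52,0]],[[0,0,0],[-0.854,0.52,0]],[[0,0,0],[-0.854,0.52,0]],[[0,0,0],[-0.854,0.52,0]],[[0,0,0],[-0.854,0.52,0]]]'

```text
clock: 2.77
eef_pos: [0.3788, 0.049, 0.2998]
orientation: [0.303, 0.917, 0.111, 0.237]
force: [-1.0, -0.3, 0.4]
grip_width: -0.0
```

Run:
```python
from h import *
s=get_state(); T=tilt(-45,45); print(s['clock'],s['eef_pos'],s['joint_positions'].round(2),s['force'],s['grip_width']); print(w2d(s['eef_pos']),step(s['eef_pos'],T))
p0,r0=s['eef_pos'],rot(s['orientation'])
for p in [d2w(-60,125,200),d2w(-60,125,138),d2w(-60,40,138)]:
    print(np.round(p,3),*step(p,T,p0,r0)); p0,r0=np.array(p),T
```

```text
2.7667 [0.37883547 0.04895799 0.29977713] [ 0.61 -0.27 -1.31  2.27  0.65  0.98 -2.41] [-0.98079179 -0.33361228  0.42314903] -2.078482419528112e-05
[-198.4  182.5  299.8] (array([0., 0., 0.]), array([ 0.005, -0.001,  0.003]))
[ 0.513 -0.017  0.2  ] [ 0.188 -0.     0.57 ] [ 0.005 -0.001  0.003]
[ 0.513 -0.017  0.138] [-0.076 -0.125  0.146] [0. 0. 0.]
[ 0.508 -0.102  0.138] [-0.113  0.224  0.132] [0. 0. 0.]
```

Emit:
jog_arm --motion '[[[0.188,0,0.57],[0,0,0]],[[0.188,0,0.57],[0,0,0]],[[0.188,0,0.57],[0,0,0]],[[0.188,0,0.57],[0,0,0]],[[0.188,0,0.57],[0,0,0]],[[0.188,0,0.57],[0,0,0]],[[0.188,0,0.57],[0,0,0]],[[0.188,0,0.57],[0,0,0]]]'

```text
clock: 3.43
eef_pos: [0.5145, -0.0211, 0.1978]
orientation: [0.303, 0.918, 0.108, 0.232]
force: [-0.4, 0.2, 0.4]
grip_width: -0.0002
```

Emit:
jog_arm --motion '[[[-0.038,-0.063,0.073],[0,0,0]],[[-0.076,-0.125,0.146],[0,0,0]],[[-0.076,-0.125,0.146],[0,0,0]],[[-0.076,-0.125,0.146],[0,0,0]],[[-0.076,-0.125,0.146],[0,0,0]],[[-0.076,-0.125,0.146],[0,0,0]],[[-0.076,-0.125,0.146],[0,0,0]],[[-0.076,-0.125,0.146],[0,0,0]]]'

```text
clock: 4.1
eef_pos: [0.5015, -0.0255, 0.105]
orientation: [0.304, 0.926, 0.125, 0.185]
force: [-1.1, 6.1, -5.0]
grip_width: 0.0003
```

Run:
```python
from h import *
s=get_state(); T=tilt(-45,45); p0,r0=s['eef_pos'],rot(s['orientation']); print(s['clock'],w2d(p0),s['joint_positions'].round(2),s['force']); print(tips(p0,r0))
a=capture('scene')['frame'][80:280,200:420]; b=capture('side')['frame'][100:300,220:440]
cv2.imwrite('pics/a1.png',cv2.resize(np.hstack([a,b])[...,::-1],(800,364),interpolation=cv2.INTER_CUBIC))
for p in [d2w(-60,50,138),d2w(-65,35,138),d2w(-65,20,138)]:
    print(np.round(p,3),*step(p,T,p0,r0)); p0,r0=np.array(p),T
```

```text
4.1 [-71.2 116.1 105. ] [-0.94  0.42  0.48  2.36  1.16  0.58 -2.85] [-1.09836049  6.1154037  -5.03163221]
[[-83.3 122.9  93.3]
 [-78.4 100.4 110.9]
 [-64.  131.7  99.1]
 [-59.1 109.3 116.8]]
[ 0.508 -0.092  0.138] [-0.026  0.244  0.042] [-0.024  0.114  0.074]
[ 0.502 -0.107  0.138] [-0.034  0.038  0.014] [0. 0. 0.]
[ 0.501 -0.122  0.138] [-0.02   0.039  0.023] [0. 0. 0.]
```

View pics/a1.png

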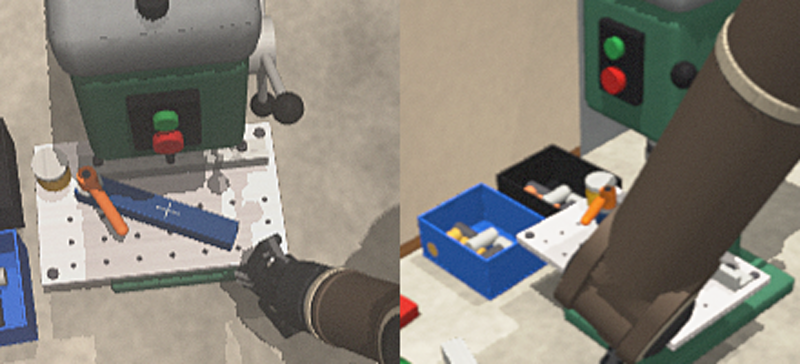

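The first panel shows the hand at the plate's front-right corner (about 260,270) with the section untouched. TCP sagged below its target because joint 7 ran into its limit. I'll back out and then turn about tool z to free joint 7.

Emit:
jog_arm --motion '[[[0.0,0.0,-0.1],[0,0,0]],[[0.05,0.08,-0.2],[0,0,0]],[[0.1,0.1,-0.3],[0,0,0]],[[0.1,0.1,-0.4],[0,0,0]],[[0.1,0.1,-0.45],[0,0,0]],[[0.1,0.1,-0.45],[0,0,0]],[[0.1,0.1,-0.45],[0,0,0]],[[0.1,0.1,-0.45],[0,0,0]]]'

```text
clock: 4.87
eef_pos: [0.475, 0.028, 0.2322]
orientation: [0.306, 0.926, 0.124, 0.184]
force: [0.5, -0.9, -0.3]
grip_width: -0.0003
```

Run:
```python
from h import *
s=get_state(); T=tilt(-45,45); p0,r0=s['eef_pos'],rot(s['orientation']); print(s['clock'],p0,w2d(p0),s['joint_positions'].round(2),s['force']); print(r0.round(2),step(p0,T))
```

```text
4.8667 [0.47495195 0.02795686 0.23221972] [-101.1  167.7  232.2] [-1.06  0.12  0.4   2.25  0.87  0.98 -2.54] [ 0.45547734 -0.94568694 -0.3363423 ]
[[ 0.9   0.12  0.42]
 [ 0.34 -0.78 -0.52]
 [ 0.27  0.61 -0.74]] (array([0., 0., 0.]), array([-0.018,  0.117,  0.073]))
```

Emit:
jog_arm --motion '[[[0,0,0],[0,0,0.15]],[[0,0,0],[0,0,0.3]],[[0,0,0],[0,0,0.45]],[[0,0,0],[0,0,0.6]],[[0,0,0],[0,0,0.75]],[[0,0,0],[0,0,0.9]],[[0,0,0],[0,0,1]],[[0,0,0],[0,0,1]]]'

```text
clock: 5.53
eef_pos: [0.475, 0.0284, 0.2329]
orientation: [0.23, 0.916, -0.186, 0.271]
force: [-0.6, 0.1, -3.4]
grip_width: 0.0002
```

Run:
```python
from h import *
s=get_state(); p0,r0=s['eef_pos'],rot(s['orientation']); print(s['clock'],p0,w2d(p0),s['joint_positions'].round(2),s['force']); print(r0.round(2))
```

```text
5.5333 [0.47504689 0.02835268 0.23293103] [-101.1  168.1  232.9] [-1.82  0.37  1.4   2.27  0.55  0.71 -2.83] [-0.61991764  0.08913819 -3.36453363]
[[ 0.78 -0.47  0.41]
 [-0.22 -0.82 -0.52]
 [ 0.58  0.32 -0.75]]
```

Emit:
jog_arm --motion '[[[0,0,0],[0,0,-0.15]],[[0,0,0],[0,0,-0.3]],[[0,0,0],[0,0,-0.45]],[[0,0,0],[0,0,-0.6]],[[0,0,0],[0,0,-0.75]],[[0,0,0],[0,0,-0.9]],[[0,0,0],[0,0,-1]],[[0,0,0],[0,0,-1]]]'

```text
clock: 6.2
eef_pos: [0.4749, 0.0281, 0.2321]
orientation: [0.318, 0.917, 0.182, 0.16]
force: [0.3, -0.2, 1.0]
grip_width: -0.0
```

Emit:
jog_arm --motion '[[[0,0,0],[0,0,-0.15]],[[0,0,0],[0,0,-0.3]],[[0,0,0],[0,0,-0.45]],[[0,0,0],[0,0,-0.6]],[[0,0,0],[0,0,-0.75]],[[0,0,0],[0,0,-0.9]],[[0,0,0],[0,0,-1]],[[0,0,0],[0,0,-1]]]'

```text
clock: 6.87
eef_pos: [0.4751, 0.0286, 0.2322]
orientation: [0.355, 0.778, 0.518, 0.027]
force: [-0.1, 0.3, -0.5]
grip_width: -0.0001
```

Emit:
jog_arm --motion '[[[0,0,0],[0,0,-0.15]],[[0,0,0],[0,0,-0.3]],[[0,0,0],[0,0,-0.45]],[[0,0,0],[0,0,-0.6]],[[0,0,0],[0,0,-0.75]],[[0,0,0],[0,0,-0.9]],[[0,0,0],[0,0,-1]],[[0,0,0],[0,0,-1]]]'

```text
clock: 7.53
eef_pos: [0.4752, 0.029, 0.2323]
orientation: [0.338, 0.521, 0.776, -0.11]
force: [-0.6, 0.4, 0.4]
grip_width: 0.0
```

Run:
```python
from h import *
s=get_state(); p0,r0=s['eef_pos'],rot(s['orientation']); print(s['clock'],p0,w2d(p0),s['joint_positions'].round(2),s['force']); print(r0.round(2))
```

```text
7.5333 [0.47515029 0.02900179 0.2322547 ] [-101.   168.8  232.3] [-1.5   0.16  0.91  2.26  0.8   0.9  -0.76] [-0.5637429   0.44267212  0.4179468 ]
[[-0.23  0.88  0.41]
 [ 0.73  0.43 -0.52]
 [-0.64  0.18 -0.75]]
```

Run:
```python
from h import *
s=get_state(); p0,T=s['eef_pos'],rot(s['orientation']); np.save('T.npy',T)
for p in [d2w(-60,125,180),d2w(-60,125,137),d2w(-60,50,137),d2w(-65,30,137)]:
    print(np.round(p,3),*step(p,T,p0,T)); print(tips(p,T).tolist()); p0=np.array(p)
```

```text
[ 0.513 -0.017  0.18 ] [-0.031  0.013  0.263] [0. 0. 0.]
[[-69.3, 110.0, 184.4], [-44.6, 124.2, 189.7], [-75.4, 125.8, 170.3], [-50.7, 140.0, 175.6]]
[ 0.513 -0.017  0.137] [ 0.092 -0.026  0.107] [0. 0. 0.]
[[-69.3, 110.0, 141.4], [-44.6, 124.2, 146.7], [-75.4, 125.8, 127.3], [-50.7, 140.0, 132.6]]
[ 0.508 -0.092  0.137] [-0.179 -0.122  0.124] [0. 0. 0.]
[[-69.3, 35.0, 141.4], [-44.6, 49.2, 146.7], [-75.4, 50.8, 127.3], [-50.7, 65.0, 132.6]]
[ 0.502 -0.112  0.137] [-0.043 -0.047  0.026] [0. 0. 0.]
[[-74.3, 15.0, 141.4], [-49.6, 29.2, 146.7], [-80.4, 30.8, 127.3], [-55.7, 45.0, 132.6]]
```

Emit:
jog_arm --motion '[[[-0.03,0.013,0.263],[0,0,0]],[[-0.03,0.013,0.263],[0,0,0]],[[-0.03,0.013,0.263],[0,0,0]],[[0.06,-0.013,0.37],[0,0,0]],[[0.06,-0.013,0.37],[0,0,0]],[[0.06,-0.013,0.37],[0,0,0]],[[0.06,-0.013,0.37],[0,0,0]],[[0.06,-0.013,0.37],[0,0,0]]]'

```text
clock: 8.2
eef_pos: [0.514, -0.016, 0.1392]
orientation: [0.338, 0.522, 0.776, -0.107]
force: [-0.0, 0.8, 1.1]
grip_width: 0.0002
```

Run:
```python
from h import *
s=get_state(); p0,r0=s['eef_pos'],rot(s['orientation']);T=np.load('T.npy'); print(s['clock'],p0,w2d(p0),s['joint_positions'].round(2),s['force']); print(tips(p0,r0).tolist())
for p in [d2w(-60,80,137),d2w(-62,50,137),d2w(-65,30,137),d2w(-65,24,137)]: print(w2d(p),*step(p,T,s['eef_pos'],r0))
```

```text
8.2 [ 0.5139655  -0.01595779  0.13916465] [-59.4 126.5 139.2] [-1.27  0.47  0.91  2.32  0.81  0.48 -0.78] [-0.00246302  0.80753236  1.13405927]
[[-68.7, 111.4, 143.5], [-44.0, 125.6, 148.9], [-74.7, 127.3, 129.5], [-50.0, 141.5, 134.9]]
[-60.  80. 137.] [-0.106 -0.079  0.081] [ 0.005 -0.004 -0.003]
[-62.  50. 137.] [-0.177 -0.134  0.127] [ 0.005 -0.004 -0.003]
[-65.  30. 137.] [-0.222 -0.175  0.155] [ 0.005 -0.004 -0.003]
[-65.  24. 137.] [-0.236 -0.184  0.165] [ 0.005 -0.004 -0.003]
```

Tracking is good, so I push slowly (about 12 mm per row).

Emit:
jog_arm --motion '[[[-0.027,-0.02,0.02],[0,0,0]],[[-0.053,-0.04,0.04],[0,0,0]],[[-0.08,-0.06,0.06],[0,0,0]],[[-0.106,-0.08,0.08],[0,0,0]],[[-0.13,-0.098,0.096],[0,0,0]],[[-0.153,-0.116,0.112],[0,0,0]],[[-0.177,-0.134,0.127],[0,0,0]],[[-0.177,-0.134,0.127],[0,0,0]]]'

```text
clock: 8.87
eef_pos: [0.505, -0.0954, 0.1358]
orientation: [0.338, 0.521, 0.776, -0.11]
force: [-0.1, -0.7, 1.1]
grip_width: 0.0
```

Run:
```python
from h import *
s=get_state(); p0,r0=s['eef_pos'],rot(s['orientation']);T=np.load('T.npy'); print(s['clock'],p0,w2d(p0),s['joint_positions'].round(2),s['force']); print(tips(p0,r0).tolist())
for p in [d2w(-65,34,138),d2w(-65,28,138),d2w(-65,22,138)]: print(w2d(p),*step(p,T,s['eef_pos'],r0))
a=capture('scene')['frame'][80:280,200:420]; b=capture('side')['frame'][100:300,220:440]
cv2.imwrite('pics/a2.png',cv2.resize(np.hstack([a,b])[...,::-1],(800,364),interpolation=cv2.INTER_CUBIC))
```

```text
8.8667 [ 0.5050002  -0.09538671  0.13583927] [-63.2  46.6 135.8] [-1.19  0.48  1.04  2.4   0.97  0.3  -0.79] [-0.09324471 -0.69147322  1.08323798]
[[-72.5, 31.6, 140.2], [-47.8, 45.8, 145.5], [-78.6, 47.4, 126.2], [-53.8, 61.6, 131.5]]
[-65.  34. 138.] [-0.033 -0.024  0.013] [-0.001 -0.    -0.002]
[-65.  28. 138.] [-0.047 -0.034  0.023] [-0.001 -0.    -0.002]
[-65.  22. 138.] [-0.062 -0.044  0.033] [-0.001 -0.    -0.002]
```

View pics/a2.png

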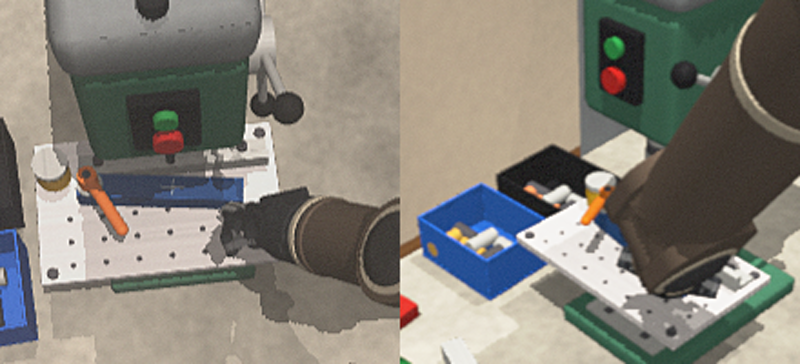

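The section has swung most of the way; its end is at about (240,190) in the left panel and the lever is untouched. I continue gently.

Emit:
jog_arm --motion '[[[-0.011,-0.008,0.005],[0,0,0]],[[-0.022,-0.016,0.009],[0,0,0]],[[-0.033,-0.024,0.013],[0,0,0]],[[-0.038,-0.028,0.017],[0,0,0]],[[-0.043,-0.031,0.02],[0,0,0]],[[-0.047,-0.034,0.023],[0,0,0]],[[-0.047,-0.034,0.023],[0,0,0]],[[-0.047,-0.034,0.023],[0,0,0]]]'

```text
clock: 9.63
eef_pos: [0.5028, -0.1116, 0.1375]
orientation: [0.338, 0.52, 0.776, -0.109]
force: [-0.6, 1.3, -0.6]
grip_width: 0.0001
```

```bash
cat > ck.py <<'E'
from h import *
s=get_state(); p0,r0=s['eef_pos'],rot(s['orientation']); print(s['clock'],p0,w2d(p0),s['joint_positions'].round(2),s['force']); print(tips(p0,r0).tolist())
for n in ['scene','side']:
    c=capture(n); W=cloud(c); h=cv2.cvtColor(c['frame'],cv2.COLOR_RGB2HSV)
    reg=(W[...,0]>.42)&(W[...,0]<.8)&(W[...,1]>-.3)&(W[...,1]<.1)
    b=W[(cv2.inRange(h,(100,90,25),(125,255,255))>0)&reg&(abs(W[...,2]-.148)<.006)]
    if len(b)>30:
        r=cv2.minAreaRect(b[:,:2].astype(np.float32)); x=[w2d([*q,0])[:2].tolist() for q in cv2.boxPoints(r)]; print(n,'sec',len(b),r[1],x)
    o=W[(cv2.inRange(h,(4,150,90),(18,255,255))>0)&reg&(W[...,2]>.15)&(W[...,2]<.2)]
    if len(o)>30:
        r=cv2.minAreaRect(o[:,:2].astype(np.float32)); x=[w2d([*q,0])[:2].tolist() for q in cv2.boxPoints(r)]; print(n,'lev',len(o),r[1],x)
E
python3 ck.py; python3 -c "
from h import *
s=get_state();r0=rot(s['orientation'])
for dy in(-4,-8): print(step(s['eef_pos']+D@np.array([0,dy/1000,0]),r0))"
```

```text
9.6333 [ 0.50280673 -0.11160308  0.13751296] [-64.3  30.3 137.5] [-1.18  0.48  1.07  2.41  1.01  0.27 -0.79] [-0.59996438  1.30194963 -0.58465788]
[[-73.6, 15.3, 141.9], [-48.9, 29.5, 147.2], [-79.7, 31.1, 127.8], [-55.0, 45.3, 133.1]]
scene sec 207 (0.029972119256854057, 0.1979590207338333) [[-84.0, -7.9], [113.9, -12.0], [114.6, 17.9], [-83.4, 22.1]]
scene lev 210 (0.0204253401607275, 0.09853724390268326) [[54.3, 75.8], [95.1, -13.8], [113.7, -5.4], [72.8, 84.3]]
side sec 163 (0.027883926406502724, 0.08658105134963989) [[9.9, 5.0], [95.0, -11.3], [100.2, 16.0], [15.2, 32.4]]
side lev 173 (0.021392472088336945, 0.09970606118440628) [[53.5, 80.7], [91.9, -11.3], [111.6, -3.0], [73.2, 89.0]]
(array([-0.01 , -0.007,  0.007]), array([0., 0., 0.]))
(array([-0.019, -0.013,  0.013]), array([0., 0., 0.]))
```

Emit:
jog_arm --motion '[[[-0.005,-0.003,0.003],[0,0,0]],[[-0.01,-0.007,0.007],[0,0,0]],[[-0.014,-0.01,0.01],[0,0,0]],[[-0.017,-0.012,0.012],[0,0,0]],[[-0.019,-0.013,0.013],[0,0,0]],[[-0.019,-0.013,0.013],[0,0,0]],[[-0.019,-0.013,0.013],[0,0,0]],[[-0.019,-0.013,0.013],[0,0,0]]]'

```text
clock: 10.4
eef_pos: [0.5024, -0.1193, 0.1375]
orientation: [0.338, 0.52, 0.777, -0.109]
force: [-1.0, 0.8, 0.6]
grip_width: 0.0001
```

```bash
python3 ck.py; python3 -c "
from h import *
s=get_state();r0=rot(s['orientation'])
for dy in(-4,-8,60): print(step(s['eef_pos']+D@np.array([0,dy/1000,0]),r0))"
```

```text
10.4 [ 0.50239383 -0.11933718  0.13752213] [-64.2  22.5 137.5] [-1.17  0.49  1.09  2.42  1.03  0.25 -0.8 ] [-0.97386029  0.80132152  0.58891699]
[[-73.5, 7.5, 141.9], [-48.8, 21.8, 147.2], [-79.6, 23.3, 127.9], [-54.9, 37.6, 133.1]]
scene sec 184 (0.031616535037755966, 0.19892150163650513) [[-84.1, -17.1], [114.8, -12.8], [114.1, 18.8], [-84.8, 14.5]]
scene lev 209 (0.02060127444565296, 0.10091418772935867) [[49.7, 74.3], [96.5, -15.1], [114.8, -5.6], [68.0, 83.8]]
side sec 202 (0.031943585723638535, 0.08478286117315292) [[12.1, -12.8], [96.9, -12.5], [96.8, 19.5], [12.0, 19.2]]
side lev 170 (0.022462280467152596, 0.09780976176261902) [[53.2, 79.2], [91.6, -10.7], [112.2, -1.9], [73.8, 88.0]]
(array([-0.01 , -0.007,  0.007]), array([0., 0., 0.]))
(array([-0.019, -0.013,  0.013]), array([0., 0., 0.]))
(array([ 0.144,  0.098, -0.099]), array([0., 0., 0.]))
```

Emit:
jog_arm --motion '[[[-0.003,-0.002,0.002],[0,0,0]],[[-0.006,-0.004,0.004],[0,0,0]],[[-0.009,-0.006,0.006],[0,0,0]],[[-0.01,-0.007,0.007],[0,0,0]],[[-0.01,-0.007,0.007],[0,0,0]],[[-0.01,-0.007,0.007],[0,0,0]],[[-0.01,-0.007,0.007],[0,0,0]],[[-0.01,-0.007,0.007],[0,0,0]]]'

```text
clock: 11.17
eef_pos: [0.5031, -0.1205, 0.1367]
orientation: [0.338, 0.519, 0.778, -0.107]
force: [-5.6, 13.0, 5.2]
grip_width: 0.0
```

```bash
python3 ck.py
```

```text
11.1667 [ 0.5031267  -0.12047932  0.13670052] [-63.4  21.5 136.7] [-1.16  0.49  1.09  2.42  1.04  0.23 -0.8 ] [-5.61815986 12.97058645  5.24011532]
[[-72.6, 6.4, 141.0], [-48.0, 20.7, 146.4], [-78.8, 22.2, 127.0], [-54.2, 36.5, 132.4]]
scene sec 178 (0.02897666208446026, 0.1986144334077835) [[-84.4, -15.6], [114.2, -14.8], [114.1, 14.2], [-84.6, 13.3]]
scene lev 209 (0.020605869591236115, 0.09817855805158615) [[54.0, 76.3], [94.9, -13.0], [113.6, -4.4], [72.7, 84.9]]
side sec 219 (0.03128889203071594, 0.08961332589387894) [[8.4, -12.7], [98.0, -11.3], [97.5, 20.0], [7.9, 18.6]]
side lev 172 (0.023167496547102928, 0.10224507749080658) [[52.8, 81.2], [92.4, -13.0], [113.8, -4.0], [74.2, 90.2]]
```

Flush: the force rose to 13 N against the fence stop, and both views give the section within 0.02 rad. I retreat and plan the lever moves.

Run:
```python
from h import *
s=get_state(); p0,T=s['eef_pos'],rot(s['orientation'])
b=p0
for p in [(-63,100,140),(-40,115,215)]: p=d2w(*p); print(w2d(p),*step(p,T,b,T))
```

```text
[-63. 100. 140.] [ 0.181  0.133 -0.136] [0. 0. 0.]
[-40. 115. 215.] [ 0.036  0.268 -0.313] [0. 0. 0.]
```

Emit:
jog_arm --motion '[[[0.06,0.044,-0.045],[0,0,0]],[[0.12,0.088,-0.09],[0,0,0]],[[0.18,0.133,-0.136],[0,0,0]],[[0.18,0.133,-0.136],[0,0,0]],[[0.036,0.268,-0.313],[0,0,0]],[[0.036,0.268,-0.313],[0,0,0]],[[0.036,0.268,-0.313],[0,0,0]],[[0.036,0.268,-0.313],[0,0,0]]]'

```text
clock: 11.93
eef_pos: [0.5333, -0.0312, 0.2167]
orientation: [0.339, 0.521, 0.776, -0.107]
force: [-0.3, -0.1, -0.7]
grip_width: -0.0002
```

```bash
python3 ck.py
python3 - <<'E'
from h import *
s=get_state(); p0,r=s['eef_pos'],rot(s['orientation']); T=np.load('T.npy')
k=np.array([-105,103,465])
ps=[]
for n in ['scene','side']:
    c=capture(n); W=cloud(c); q=(W-O)@D*1000
    h=cv2.cvtColor(c['frame'],cv2.COLOR_RGB2HSV)
    # brown arm/dark hand in front of drill
    m=(q[...,2]>150)&(q[...,1]>95)&(q[...,0]>-450)&(q[...,0]<100)&(c['z_map']>0)&(c['z_map']<1.5)
    ps.append(q[m])
ps=np.vstack(ps); 
for x in range(-350,60,40):
    a=ps[(abs(ps[:,0]-x)<20)]
    if len(a)>10: print(x,len(a),'y',np.percentile(a[:,1],[1,50,99]).round(),'z',np.percentile(a[:,2],[1,50,99]).round())
a=ps[np.linalg.norm(ps-k,axis=1)>35]; print('nearest to knob',np.linalg.norm(a-k,axis=1).min())
b=p0
for p in [(-20,120,215),(20,100,215),(42,40,215),(42,40,160)]: p=d2w(*p); print(w2d(p),*step(p,T,b,T)); b=p
E
```

```text
11.9333 [ 0.5332617  -0.03124803  0.21674426] [-39.1 112.5 216.7] [-1.28  0.27  0.95  2.23  0.8   0.68 -0.61] [-0.27077558 -0.1483779  -0.72008344]
[[-48.4, 97.4, 221.1], [-23.7, 111.6, 226.5], [-54.5, 113.3, 207.0], [-29.8, 127.5, 212.4]]
scene sec 160 (0.03065730258822441, 0.1994781792163849) [[-84.5, -16.5], [114.9, -8.8], [113.7, 21.9], [-85.7, 14.1]]
scene lev 208 (0.02017776295542717, 0.09926047921180725) [[52.0, 74.6], [96.2, -14.3], [114.2, -5.3], [70.0, 83.6]]
side sec 260 (0.03202750161290169, 0.1123867779970169) [[-86.0, -14.1], [26.3, -14.6], [26.5, 17.4], [-85.9, 17.9]]
-350 6576 y [215. 288. 305.] z [569. 667. 710.]
-310 7179 y [223. 288. 313.] z [529. 638. 679.]
-270 6543 y [231. 297. 331.] z [463. 591. 636.]
-230 5758 y [235. 308. 342.] z [440. 549. 594.]
-190 4323 y [226. 306. 341.] z [374. 528. 563.]
-150 3866 y [169. 283. 777.] z [167. 473. 528.]
-110 3824 y [ 97. 262. 817.] z [165. 259. 463.]
-70 2695 y [119. 740. 817.] z [166. 202. 365.]
-30 1900 y [112. 745. 807.] z [163. 201. 301.]
10 1061 y [721. 758. 797.] z [167. 201. 204.]
50 1092 y [372. 741. 786.] z [151. 200. 204.]
nearest to knob 107.28399107289793
[-20. 120. 215.] [0.001 0.074 0.017] [0. 0. 0.]
[ 20. 100. 215.] [-0.085  0.081  0.092] [0. 0. 0.]
[ 42.  40. 215.] [-0.164 -0.035  0.132] [0. 0. 0.]
[ 42.  40. 160.] [ 0.117 -0.033  0.137] [0. 0. 0.]
```

Run:
```python
from h import *
s=get_state(); p0,r=s['eef_pos'],rot(s['orientation']); T=np.load('T.npy'); T2=R.from_euler('z',-20,degrees=True).as_matrix()@T; np.save('T2.npy',T2); print(T2.round(2))
print('rel start'); 
for p in [(-20,120,215),(20,100,215)]: p=d2w(*p); print(w2d(p),*step(p,T2,p0,r)); 
b=p
for p in [(38,38,215),(38,38,162)]: q=d2w(*p); print(p,*step(q,T2,b,T2))
print(tips(q,T2).tolist()); b=q; print('sweep')
for p in [(52,38,162),(70,48,162),(88,53,162),(106,55,162),(123,53,162),(132,50,162)]: q=d2w(*p); print(p,*step(q,T2,b,T2))
```

```text
[[ 0.04  0.98  0.21]
 [ 0.77  0.11 -0.63]
 [-0.64  0.18 -0.75]]
rel start
[-20. 120. 215.] [0.    0.076 0.016] [ 0.284 -0.081  0.335]
[ 20. 100. 215.] [-0.085  0.156  0.108] [ 0.284 -0.081  0.335]
(38, 38, 215) [-0.16   0.023  0.142] [0. 0. 0.]
(38, 38, 162) [-0.047 -0.009  0.274] [0. 0. 0.]
[[24.1, 27.1, 166.4], [52.2, 32.0, 171.7], [23.8, 44.0, 152.3], [51.9, 48.9, 157.6]]
sweep
(52, 38, 162) [-0.001  0.045  0.012] [0. 0. 0.]
(70, 48, 162) [0.024 0.109 0.006] [0. 0. 0.]
(88, 53, 162) [0.036 0.17  0.01 ] [0. 0. 0.]
(106, 55, 162) [0.04  0.229 0.021] [0. 0. 0.]
(123, 53, 162) [0.035 0.283 0.039] [0. 0. 0.]
(132, 50, 162) [0.026 0.31  0.053] [0. 0. 0.]
```

Emit:
jog_arm --motion '[[[0.0,0.076,0.016],[0.1,-0.03,0.11]],[[0.0,0.076,0.016],[0.2,-0.06,0.22]],[[0.0,0.076,0.016],[0.284,-0.081,0.335]],[[-0.085,0.156,0.108],[0.284,-0.081,0.335]],[[-0.085,0.156,0.108],[0.284,-0.081,0.335]],[[-0.085,0.156,0.108],[0.284,-0.081,0.335]],[[-0.085,0.156,0.108],[0.284,-0.081,0.335]],[[-0.085,0.156,0.108],[0.284,-0.081,0.335]]]'

```text
clock: 12.8
eef_pos: [0.5912, -0.0466, 0.2151]
orientation: [0.314, 0.648, 0.674, -0.167]
force: [0.4, 0.3, 0.0]
grip_width: -0.0001
```

```bash
python3 ck.py
python3 - <<'E'
from h import *
s=get_state(); p0,r=s['eef_pos'],rot(s['orientation']); T2=np.load('T2.npy')
for p in [(38,38,215),(38,38,162)]: print(p,*step(d2w(*p),T2,p0,r))
ps=[]
for n in ['scene','side']:
    c=capture(n); q=(cloud(c)-O)@D*1000
    ps.append(q[(q[...,2]>250)&(q[...,1]>120)&(q[...,0]>-450)&(q[...,0]<150)&(c['z_map']>0)&(c['z_map']<1.5)])
    if n=='scene': a=c['frame'][80:280,200:420]
    else: b=c['frame'][60:300,220:484]
ps=np.vstack(ps); print('near knob',np.linalg.norm(ps-[-105,103,465],axis=1).min())
for x in range(-230,60,40):
    a_=ps[(abs(ps[:,0]-x)<20)]
    if len(a_)>10: print(x,'ymin',np.percentile(a_[:,1],1).round(),'z',np.percentile(a_[:,2],[1,99]).round())
cv2.imwrite('pics/a3.png',np.hstack([cv2.resize(a,(400,364)),cv2.resize(b,(400,364))])[...,::-1])
E
```

```text
12.8 [ 0.59122143 -0.04656944  0.21507668] [ 19.7 100.9 215.1] [-1.05  0.52  0.86  1.94  0.46  0.86 -0.53] [0.38945408 0.25306447 0.03628767]
[[5.8, 90.0, 219.5], [33.9, 94.9, 224.7], [5.5, 106.9, 205.4], [33.6, 111.8, 210.7]]
scene sec 151 (0.03014131635427475, 0.19876277446746826) [[-84.5, -16.1], [114.2, -16.8], [114.3, 13.3], [-84.4, 14.0]]
scene lev 206 (0.020179983228445053, 0.09806603193283081) [[53.3, 74.6], [95.5, -13.9], [113.7, -5.2], [71.5, 83.3]]
side sec 576 (0.03291589766740799, 0.17456212639808655) [[-86.8, -13.2], [87.8, -13.2], [87.8, 19.7], [-86.8, 19.7]]
side lev 115 (0.02103262022137642, 0.06433923542499542) [[68.1, 49.9], [92.0, -9.8], [111.6, -2.0], [87.6, 57.7]]
(38, 38, 215) [-0.163  0.022  0.147] [ 0.002 -0.002  0.001]
(38, 38, 162) [-0.05  -0.011  0.279] [ 0.002 -0.002  0.001]
near knob 133.13394416185903
-230 ymin 279.0 z [550. 673.]
-190 ymin 279.0 z [519. 642.]
-150 ymin 279.0 z [469. 611.]
-110 ymin 262.0 z [439. 580.]
-70 ymin 146.0 z [275. 562.]
-30 ymin 131.0 z [262. 538.]
10 ymin 122.0 z [256. 500.]
50 ymin 128.0 z [259. 312.]
```

View pics/a3.png

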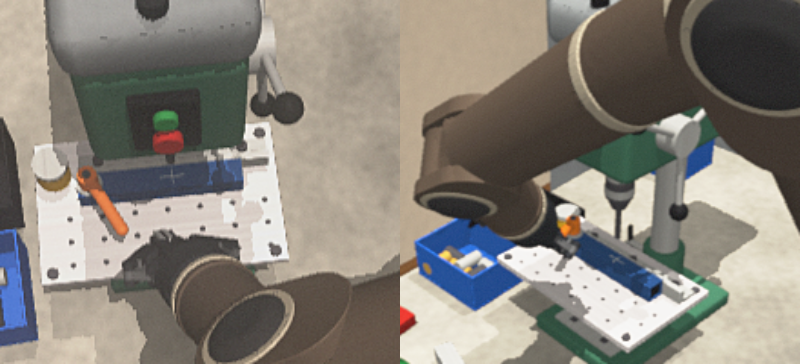

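The section lies parallel to the fence in both panels. The hand is in front of the plate at (200,250), clear of the lever at (105,205) and of the knobs. I place the finger on the lever's -x side.

Emit:
jog_arm --motion '[[[-0.08,0.011,0.073],[0,0,0]],[[-0.163,0.022,0.147],[0,0,0]],[[-0.163,0.022,0.147],[0,0,0]],[[-0.163,0.022,0.147],[0,0,0]],[[-0.1,0.005,0.213],[0,0,0]],[[-0.05,-0.011,0.279],[0,0,0]],[[-0.05,-0.011,0.279],[0,0,0]],[[-0.05,-0.011,0.279],[0,0,0]]]'

```text
clock: 13.67
eef_pos: [0.6055, -0.1106, 0.1619]
orientation: [0.314, 0.647, 0.675, -0.167]
force: [0.4, -1.0, 1.3]
grip_width: -0.0001
```

```bash
python3 ck.py
python3 - <<'E'
from h import *
s=get_state(); p0,r=s['eef_pos'],rot(s['orientation']); T2=np.load('T2.npy')
for p in [(52,38,162),(70,48,162),(88,53,162),(106,55,162),(123,53,162),(132,50,162)]: print(p,*step(d2w(*p),T2,p0,r))
E
```

```text
13.6667 [ 0.60550458 -0.11055055  0.1619264 ] [ 38.1  38.  161.9] [-0.91  0.61  0.84  1.98  0.46  0.67 -0.5 ] [ 0.40405933 -1.01281172  1.30457647]
[[24.2, 27.1, 166.3], [52.3, 32.0, 171.6], [23.9, 44.0, 152.3], [52.0, 48.9, 157.5]]
scene sec 227 (0.029584983363747597, 0.19897685945034027) [[-84.5, -15.4], [114.5, -16.2], [114.6, 13.3], [-84.4, 14.2]]
scene lev 156 (0.02064434438943863, 0.0770694762468338) [[58.8, 53.3], [96.2, -14.1], [114.3, -4.1], [76.9, 63.3]]
side sec 454 (0.03223869577050209, 0.16928474605083466) [[-85.5, -13.6], [83.8, -13.6], [83.8, 18.7], [-85.5, 18.6]]
(52, 38, 162) [0.004 0.04  0.014] [ 0.003 -0.001 -0.001]
(70, 48, 162) [0.029 0.104 0.008] [ 0.003 -0.001 -0.001]
(88, 53, 162) [0.041 0.165 0.013] [ 0.003 -0.001 -0.001]
(106, 55, 162) [0.045 0.224 0.024] [ 0.003 -0.001 -0.001]
(123, 53, 162) [0.039 0.278 0.042] [ 0.003 -0.001 -0.001]
(132, 50, 162) [0.031 0.305 0.056] [ 0.003 -0.001 -0.001]
```

Emit:
jog_arm --motion '[[[0.004,0.025,0.01],[0,0,0]],[[0.012,0.05,0.012],[0,0,0]],[[0.02,0.075,0.01],[0,0,0]],[[0.029,0.104,0.008],[0,0,0]],[[0.035,0.135,0.01],[0,0,0]],[[0.041,0.165,0.013],[0,0,0]],[[0.041,0.165,0.013],[0,0,0]],[[0.041,0.165,0.013],[0,0,0]]]'

```text
clock: 14.43
eef_pos: [0.6568, -0.099, 0.1606]
orientation: [0.314, 0.648, 0.674, -0.165]
force: [0.6, -0.3, -0.1]
grip_width: 0.0001
```

```bash
python3 ck.py
python3 - <<'E'
from h import *
s=get_state(); p0,r=s['eef_pos'],rot(s['orientation']); T2=np.load('T2.npy')
for p in [(106,55,162),(123,53,162),(132,50,162)]: print(p,*step(d2w(*p),T2,p0,r))
a=capture('scene')['frame'][80:280,200:420]; b=capture('side')['frame'][60:300,220:484]
cv2.imwrite('pics/a4.png',np.hstack([cv2.resize(a,(400,364)),cv2.resize(b,(400,364))])[...,::-1])
E
```

```text
14.4333 [ 0.65677326 -0.09895682  0.16055852] [ 88.5  52.9 160.6] [-0.83  0.67  0.79  1.85  0.41  0.72 -0.46] [ 0.6131468  -0.256242   -0.05436697]
[[74.6, 42.0, 164.9], [102.7, 46.9, 170.3], [74.3, 58.9, 150.9], [102.4, 63.8, 156.2]]
scene sec 142 (0.030054014176130295, 0.19831733405590057) [[-84.8, -16.1], [113.5, -18.1], [113.8, 12.0], [-84.5, 14.0]]
scene lev 188 (0.07822692394256592, 0.021683497354388237) [[89.2, -9.2], [110.9, -9.5], [112.0, 68.7], [90.3, 69.0]]
side sec 599 (0.033961474895477295, 0.1948273777961731) [[-85.2, -14.6], [109.6, -13.9], [109.5, 20.0], [-85.3, 19.3]]
side lev 141 (0.05307227000594139, 0.017003869637846947) [[85.2, -5.6], [101.9, -9.1], [112.9, 42.8], [96.2, 46.3]]
(106, 55, 162) [0.002 0.059 0.008] [ 0.004 -0.002 -0.001]
(123, 53, 162) [-0.004  0.113  0.026] [ 0.004 -0.002 -0.001]
(132, 50, 162) [-0.012  0.14   0.04 ] [ 0.004 -0.002 -0.001]
```

View pics/a4.png

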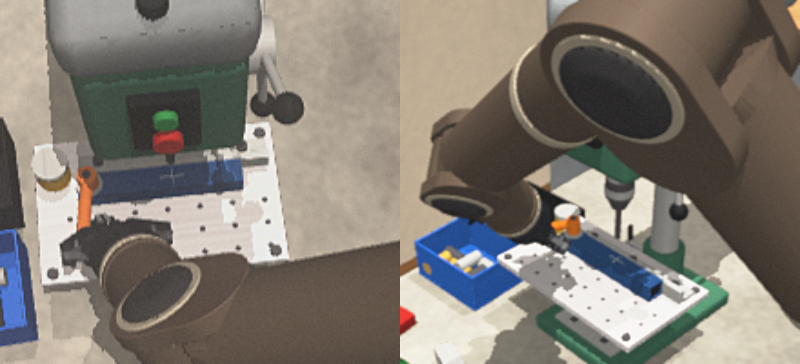

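The lever is now at about 88° (left panel, 83,200) and the section is still flush. I continue the sweep.

Emit:
jog_arm --motion '[[[0.001,0.03,0.004],[0,0,0]],[[0.002,0.059,0.008],[0,0,0]],[[0.0,0.086,0.016],[0,0,0]],[[-0.004,0.113,0.026],[0,0,0]],[[-0.006,0.12,0.03],[0,0,0]],[[-0.008,0.127,0.034],[0,0,0]],[[-0.008,0.127,0.034],[0,0,0]],[[-0.008,0.127,0.034],[0,0,0]]]'

```text
clock: 15.3
eef_pos: [0.6916, -0.1004, 0.1577]
orientation: [0.31, 0.648, 0.675, -0.167]
force: [-18.5, 11.5, -4.0]
grip_width: 0.0
```

```bash
python3 ck.py
python3 - <<'E'
from h import *
s=get_state(); p0,r=s['eef_pos'],rot(s['orientation']); d=w2d(p0)
for v in [(6,-3,0),(12,-6,0)]: print(v,*step(p0+D@np.array(v)/1000,r))
E
```

```text
15.3 [ 0.69164514 -0.10038823  0.15770903] [123.4  53.7 157.7] [-0.77  0.71  0.75  1.76  0.38  0.75 -0.41] [-18.50565977  11.47939669  -3.96012473]
[[109.5, 42.8, 162.1], [137.7, 47.7, 167.3], [109.2, 59.8, 148.2], [137.3, 64.6, 153.3]]
scene sec 144 (0.02940380573272705, 0.19232268631458282) [[-84.6, -15.3], [107.7, -17.3], [108.0, 12.1], [-84.3, 14.1]]
scene lev 249 (0.09413379430770874, 0.020934488624334335) [[85.8, -2.5], [103.1, -14.3], [156.2, 63.4], [138.9, 75.2]]
side sec 600 (0.03321678191423416, 0.19443129003047943) [[-85.0, -14.2], [109.5, -12.9], [109.2, 20.3], [-85.2, 19.0]]
side lev 168 (0.06966724246740341, 0.019983835518360138) [[81.7, -0.5], [98.3, -11.7], [137.3, 46.0], [120.8, 57.2]]
(6, -3, 0) [-0.008  0.018  0.011] [0. 0. 0.]
(12, -6, 0) [-0.016  0.035  0.022] [0. 0. 0.]
```

The force rose to 22 N and the lever sits at about 57° in both views, so it is at the stop. I withdraw.

Emit:
jog_arm --motion '[[[0,-0.05,0],[0,0,0]],[[0,-0.1,0],[0,0,0]],[[0,-0.1,-0.1],[0,0,0]],[[0,-0.1,-0.2],[0,0,0]],[[0,-0.1,-0.3],[0,0,0]],[[0,-0.1,-0.4],[0,0,0]],[[0,-0.1,-0.45],[0,0,0]],[[0,-0.1,-0.45],[0,0,0]]]'

```text
clock: 16.07
eef_pos: [0.6404, -0.0177, 0.2599]
orientation: [0.315, 0.647, 0.675, -0.162]
force: [0.6, 0.6, 0.7]
grip_width: -0.0002
```

```bash
python3 ck.py
python3 - <<'E'
from h import *
a=capture('scene')['frame']; b=capture('side')['frame'][60:300,220:484]
cv2.imwrite('pics/a5.png',np.hstack([cv2.resize(a,(485,364)),cv2.resize(b,(315,364))])[...,::-1])
E
```

```text
16.0667 [ 0.64043824 -0.01774155  0.25987181] [ 67.  132.9 259.9] [-1.    0.53  0.82  1.77  0.42  0.98 -0.46] [0.58941914 0.63890729 0.74705483]
[[53.1, 121.9, 264.1], [81.1, 126.9, 269.6], [52.8, 138.9, 250.1], [80.8, 143.9, 255.6]]
scene sec 136 (0.029667682945728302, 0.19163937866687775) [[-84.0, -16.0], [107.6, -15.5], [107.5, 14.2], [-84.1, 13.6]]
scene lev 256 (0.09700744599103928, 0.020722094923257828) [[86.5, -3.6], [104.8, -13.2], [149.9, 72.6], [131.6, 82.3]]
side sec 597 (0.03416545316576958, 0.19667944312095642) [[-86.2, -15.0], [110.5, -14.7], [110.5, 19.5], [-86.2, 19.2]]
side lev 181 (0.10048378258943558, 0.02001824788749218) [[82.6, -1.9], [100.2, -11.3], [147.5, 77.4], [129.8, 86.8]]
```

View pics/a5.png

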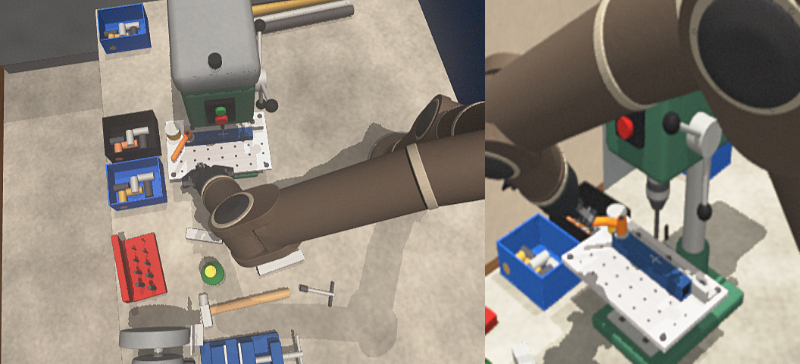

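```bash
python3 -c "
from station import *
print(get_state()['joint_vel'].round(3)); print(sign_off())"
```

```text
[ 0.006  0.007  0.     0.008  0.001  0.005 -0.001]
the job is handed in; nothing more can be done
None
```

I pushed the section's free end in until it met the fence, then turned the clamping lever clockwise to its stop. After that I withdrew the hand and handed the job in at about 16 s of the 48 s allowed.

- **Section:** both camera views put it within about 0.01 rad of flush. The push force had risen to about 13 N against the fence.
- **Lever:** it reads about 62° in both views, against 59° at the stop and a limit of about 69°. While it was pressed (about 22 N, well above its friction) it read about 56°. The few degrees between those readings is probably measurement scatter, but I did not resolve it.
- **Hand:** the force reading after withdrawing was about 1 N, and the hand stands clear of everything.
- **Loose things:** in the last pictures the tin, bottle, hammer and chuck key stand where they were. The arm partly hid the caliper and the two offcuts, so I did not see those fully. The hand never went near the bench.
- **What went wrong:** on the first approach joint 7 ran into its limit and the closed fingers sagged onto the plate's edge (about 8 N). I backed out and turned the hand about its own axis. Nothing was displaced that I could see, and the arm stayed clear of the chuck and drill bit throughout.

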